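# Fit the cell holder on its pin and snug the cam lever

## Robot

A 6-joint arm with a two-finger parallel gripper is mounted at the origin on the work surface. World frame = base frame: x ahead of the robot, y to its left, z up, the work surface at z = 0. Lengths are in m, angles in rad, forces in N, time in s.
With the tool pointing down it reaches from about 0.375 to 0.9 m from the base axis. Payload 3.1 kg.
Tool frame: the origin (TCP) lies at the very end of the fingers, on their centre line; the grasp point (between the pads) lies 19 mm behind it; z points along the fingers, y is the line along which they close (so a half turn about z gives the same grasp; the last joint's range is limited). The gripper opens to 85 mm and grips with 20 to 120 N. Pads are 22 mm wide; open, the fingers measure 114 mm over their backs; the gripper's body (76 mm by 85 mm) begins 54 mm behind the grasp point. The pads swing forward as they close: fully open they stand 13 mm farther back than shut.
Start: joints at [-1.452, 0.527, 1.433, -0, 1.181, -0.178], TCP at [0.183, -0.598, 0.231] pointing down, gripper open.
Joint ranges: [-3.08, 3.08], [-0.75, 2.2], [0.22, 2.44], [-1.43, 4.57], [0, 2.65], [-2.85, 2.85]. Speed limits (rad/s): [2.79, 2.79, 3.14, 3.14, 3.14, 3.14].

## Interface

Orientations are given as a unit quaternion [x, y, z, w].
In Python, from station import manip gives the robot as it stands.
- The arm moves only by the shell command python3 -m handwheel 'ROWS' [FORCE]. ROWS is JSON, a list of rows, each a list of 7 numbers: the shift along the world's x, y, z in mm, then the turn, a rotation vector about the world's x, y, z in degrees, then the opening, from 0 (shut) to 1 (fully open). A call has exactly 10 rows; each row shifts and turns the commanded pose from where the row before left it; what a row does not reach is not made up. A row lasts 1/8 s, in which the tool goes at most 62.5 mm and 10.7 degrees, less where a joint would pass 70% of its speed; a pose out of reach is approached as far as the arm can. A call is refused whole if a number of a shift passes 62.5 or a number of a turn 10.7, either way. A call with a gripper value outside its range is refused whole. The fingers move at their own pace and stop on an object; FORCE is the grip in N (left out, the last holds). Time passes only in rows, so rows that do not move let the fingers close, or fill a call up. It gives the time, the measured TCP pose, the force, the opening and the grip force at its end, in the units of the state.
- manip.sense(): the state, without advancing time (a new reading comes with each control period).
- manip.snapshot(name): name is "scene" or "top" or "wrist"; returns the picture (480x640x3 uint8, red, green, blue); there is no depth.
- manip.get_calibration(name): a dict with "K" (3x3 intrinsics, pixels), "k1" (the pictures are not rectified: a ray, as slopes to the right and down, at radius r is drawn at 1 + k1 r^2 times it, then the intrinsics apply), "rvec" (rotation vector, rad) and "tvec" (3), from world to camera coordinates, as OpenCV has them. Camera axes: x right, y down, z forward; pixel columns grow to the right and rows downward; lengths in m; the calibration is good to about 2 mm. A picture is of the moment at which its call begins: read the wrist's pose just before it. get_calibration takes no time and is no camera call; for the wrist camera it gives the pose at the moment of the call.
- manip.sign_off(): hands the job in; it is judged then, once.
The state is a dict: "t": time; "q": joint angles; "qd": joint speeds; "tau": joint torques, N m; "tcp_pos": TCP position; "tool_rot": TCP orientation; "force": force on the tool from outside, world axes, zero at the start; "ft_torque": the same for the moment, N m; "finger_gap": opening from 0.0 (shut) to 1.0 (fully open); "gripper_force": force on a finger pad.
Only numpy, scipy, OpenCV 4.12 (cv2) and the standard library are available. Lean on these libraries where they do the work, as an engineer would, in place of code of your own. Each camera call takes 0.05 s, during which the arm holds its last target. There are 200 camera calls.

## Task

Fit the cell holder on the accessory base, upright, with its slot fully down over the locating pin and its plate between the cam and the sprung stop, and let go of it. Then swing the cam lever clockwise (seen from above) just until the play is taken up and the sprung stop has given about 2 mm, never so far that the stop is driven to the end of its travel. Leave the holder clamped like that, and leave the other things on the bench where they are.

Things in the scene. Friction and masses are not known exactly. Their poses are not given: they have to be found in the camera images.
- holder_center (a point): Centre of the cell holder's black block, the part to grip: 40 x 40 mm, 46 high, upright on an aluminium plate 110 (x) x 84 (y) x 8 mm thick; total 0.25 kg. This point lies 31 mm above the plate's underside (block from 8 to 54 mm, with a glass cell to 64) and 12 mm towards -x from the plate's centre. Axes are the holder's: z up, +x towards the end with the slot.
- holder_slot (a point): Centre of the slot through the holder's plate, at its underside, 48 mm along the holder's +x from the block's centre. The slot is 13 mm wide in x and 30 mm long in y. With the lever open, the plate fits down between cam and stop if its centre is within about 4 mm to the cam's side and 2 mm to the stop's side of the base's origin.
- fixture: Accessory base fixed to the bench: aluminium plate 160 (x) x 250 (y) x 12 mm; origin on the bench, under the middle of the holder's place. Its +y points to the sprung stop, -y to the cam, +x is the side of the pin; fit the holder with its axes along these (within a few degrees).
- pin (a point): Foot of the locating pin at the base's upper face (12 mm above the bench), 36 mm along +x and 3.5 mm along +y from the base's origin. The pin is 10 mm thick, 7 mm tall, with chamfered tip. Seated, the plate lies flat on the base with the pin in the slot; the plate can then still slide several mm along y. Off the pin, the plate stays up to 7 mm high or tilted.
- cam_axis (a point): Upright axis of the cam at the base's upper face, 58 mm along -y from the base's origin. The cam is a disc of radius 22 mm and 12 mm thick, its centre 11 mm off the axis: at lever angle 0 that centre is away from the holder, and as the lever turns by a the edge moves 11*(1-cos a) mm towards it.
- lever_grip (a point): Point on the lever's upright round black handle, 16 mm thick, 100 mm from the cam axis. The handle stands from 30 to 74 mm above the bench, this point is 56 mm above it; the flat lever bar below it reaches up to 38 mm. Its x axis points outwards along the lever.
- cam_lever (a joint): Lever angle in rad, 0 fully open (lever along the base's +x), growing clockwise seen from above, end at 2.75. It stays where it is left. Free turning takes about 4.5 N at the handle (less once halted); at take-up the push grows by about 2.5 N, then by about 0.7 N per mm that the stop gives. The play is 7 to 13 mm in all (it differs each time), so take-up comes at about 1.2 to 1.8 rad.
- stop (a joint): How far the sprung stop has given, in m: 0 untouched, 0.006 at the end of its travel. A flat steel jaw 90 mm wide, 16 mm tall on the base's +y side, facing the cam; its face at rest stands 44 to 50 mm along +y from the base's origin. Preloaded with 14 N, then 4 N per mm.
- beaker: Bystander: open glass beaker, 68 across, 90 mm high; not to be disturbed. Origin under its centre.
- reagent: Bystander: amber reagent bottle, 60 across, 140 mm high; not to be disturbed. Origin under its centre.
- vial: Bystander: small glass vial, 24 across, 45 mm high; not to be disturbed. Origin under its centre.
- driver: Bystander: screwdriver lying on the bench; not to be disturbed.
- blank: Bystander: blanking plate 90 x 70 x 8 mm with one 18 mm knob, no slot; not to be disturbed. Origin under its centre.
- dish: Bystander: shallow white dish, 90 mm across; not to be disturbed. Origin under its centre.
Things that resemble listed ones, but are neither listed nor needed, are in the scene too. What is shaped like the part that bears holder_center but pink or purple is not meant.

How it is judged:
On the way:
1. the holder sits flat on the base with the pin in its slot, let go, the lever still open (z of holder_slot in the frame of pin between -0.002 and 0.002 m and x of holder_slot in the frame of pin between -0.003 and 0.003 m and y of holder_slot in the frame of pin between -0.012 and 0.012 m and angle between holder_slot's own z axis and vertical below 0.06 rad and contact force between the fingers and holder below 0.1 N and value of joint cam_lever below 0.9 rad and linear speed of holder below 0.02 m/s), for 0.2 s.
At the end, for the whole second after the job is handed in: The holder lies flat on the base (within 2 mm and 0.06 rad) with the pin in its slot (within 3 mm across), the cam presses it (over 3 N) against the sprung stop, which has given 1 to 4 mm, and all is at rest (z of holder_slot in the frame of pin between -0.002 and 0.002 m and x of holder_slot in the frame of pin between -0.003 and 0.003 m and y of holder_slot in the frame of pin between -0.012 and 0.012 m and angle between holder_slot's own z axis and vertical below 0.06 rad and value of joint stop between 0.001 and 0.004 m and linear speed of holder below 0.01 m/s and velocity of joint cam_lever between -0.05 and 0.05 rad/s and contact force between cam_lever and holder above 3 N); the robot touches nothing.
It fails at once if the stop is driven to the end of its travel (over 5.2 mm) (value of joint stop above 0.0052 m).
It fails at once if the holder is tipped over (more than 0.6 rad) (angle between holder_slot's own z axis and vertical above 0.6 rad).
It fails at once if a bystander is moved more than 30 mm (distance of any of beaker, reagent, vial, driver, blank, dish from where it was at the start of the episode above 0.03 m).
It also fails if it takes over 67 s, if anything falls off the work surface, if the arm or the gripper's body presses on something with over 40 N, if the wrist force passes 120 N, or if a joint passes its speed limit or range.

## Working session

There is one attempt and no reset: what is moved stays moved. The work goes in short steps, Python scripts to look and compute and a shell command to move; the robot and the scene stay as the last step left them, time stands still between calls to the robot, and variables do not carry over. Pictures are saved under pics/ and viewed, at most 10 in all, crops included, and the job is handed in when it is done.

```bash
mkdir -p pics
cat > h.py <<'E'
import numpy as np, cv2
from station import manip
def snap(name,fn):
    c=manip.get_calibration(name); im=manip.snapshot(name)
    cv2.imwrite('pics/'+fn,im[:,:,::-1]); np.savez('pics/'+fn+'.npz',**{k:np.array(v) for k,v in c.items()}); return im
def ray(fn,uv):
    c=np.load('pics/'+fn+'.npz'); K=c['K'];k=float(c['k1'])
    d=np.array([k,0,0,0,0.])
    p=cv2.undistortPoints(np.array(uv,float).reshape(-1,1,2),K,d).reshape(-1,2)
    R=cv2.Rodrigues(c['rvec'])[0];t=c['tvec'].reshape(3)
    o=-R.T@t; D=np.c_[p,np.ones(len(p))]@R
    return o,D
def at(fn,uv,z):
    o,D=ray(fn,uv); z=np.broadcast_to(z,len(D))
    return o+D*((z-o[2])/D[:,2])[:,None]
def proj(fn,P):
    c=np.load('pics/'+fn+'.npz')
    return cv2.projectPoints(np.array(P,float).reshape(-1,1,3),c['rvec'],c['tvec'],c['K'],np.array([float(c['k1']),0,0,0,0.]))[0].reshape(-1,2)
E
python3 - <<'E'
from h import *
print({k:np.round(v,3) if not isinstance(v,(int,float)) or 1 else v for k,v in manip.sense().items()})
a=snap('top','top.png');b=snap('scene','scene.png')
E
```

```text
{'t': np.float64(0.0), 'q': array([-1.453,  0.528,  1.434,  0.   ,  1.181, -0.178]), 'qd': array([ 0.001, -0.001, -0.001,  0.   , -0.   ,  0.001]), 'tau': array([ 2.0000e-03, -4.4235e+01, -1.7802e+01,  0.0000e+00,  8.0000e-03,
        0.0000e+00]), 'tcp_pos': array([ 0.183, -0.597,  0.23 ]), 'tool_rot': array([ 0.989,  0.148,  0.   , -0.001]), 'force': array([0.248, 0.607, 1.083]), 'ft_torque': array([-0.049,  0.018,  0.021]), 'gripper_force': np.float64(0.0), 'finger_gap': np.float64(0.999)}
```

View pics/top.png

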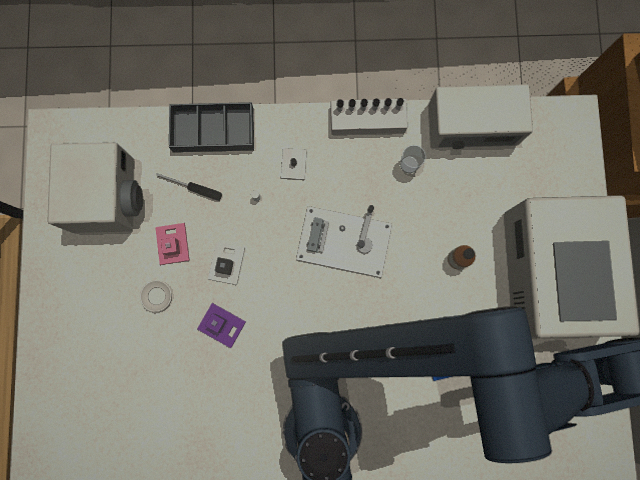

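View pics/scene.png

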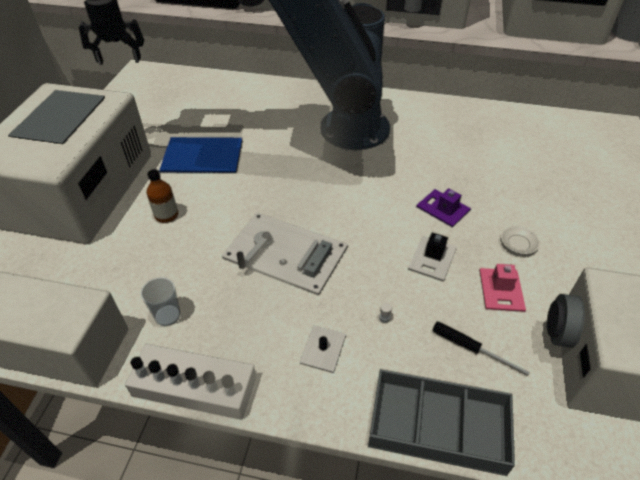

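The top view shows the white holder at about (226,265), with its slot towards (232,250). The base is centred near (343,241), with the stop on the left (317,236), the pin at (342,228) and the lever pointing up to (369,210). I'll enlarge this area.

Run:
```python
from h import *
im=cv2.imread('pics/top.png')
c1=cv2.resize(im[200:284,292:400],None,fx=5,fy=5,interpolation=cv2.INTER_CUBIC)
c2=cv2.resize(im[238:294,200:252],None,fx=5,fy=5,interpolation=cv2.INTER_CUBIC)
o=np.zeros((420,800,3),np.uint8);o[:,:540]=c1;o[:280,540:800]=c2
cv2.imwrite('pics/crop.png',o)
c=np.load('pics/top.png.npz');print(c['K'],c['k1'],-cv2.Rodrigues(c['rvec'])[0].T@c['tvec'].reshape(3))
```

```text
[[600.19820647   0.         319.73625075]
 [  0.         600.19820647 237.59863308]
 [  0.           0.           1.        ]] 0.022280423797455096 [0.27813034 0.00371498 1.71953986]
```

View pics/crop.png

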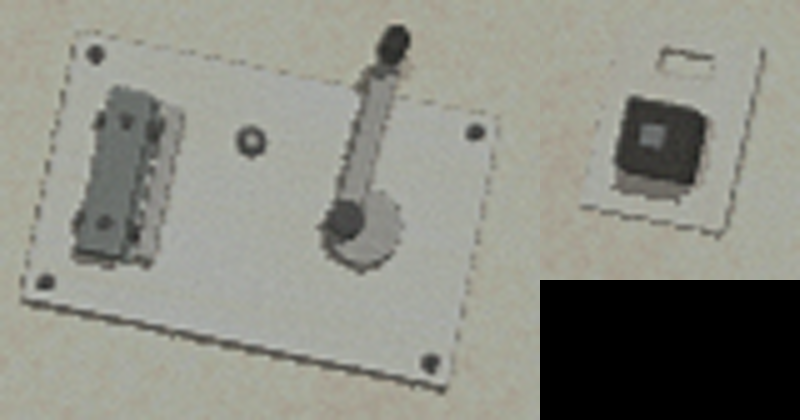

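Run:
```python
from h import *
def A(p): return (np.array(p,float)+.5)/5-.5+[292,200]
def B(p): return (np.array(p,float)-[540,0]+.5)/5-.5+[200,238]
T='top.png'
s=at(T,A([(96,54),(476,132),(431,363),(45,283)]),.012);print('screws',s.round(4),s.mean(0))
c=at(T,A([(73,33),(497,117),(447,385),(22,298)]),.012);print('corner',c.mean(0),[np.linalg.norm(c[i]-c[i-1]).round(4) for i in range(4)])
for n,q in (('s',s),('c',c)):
    y=(q[0]+q[3]-q[1]-q[2]);print(n,'yaw',np.degrees(np.arctan2(-y[0],y[1])),)
    x=(q[0]+q[1]-q[3]-q[2]);print(n,'yaw',np.degrees(np.arctan2(x[1],x[0])),)
print('pin',at(T,A([(251,141)]),.019),'axis',at(T,A([(346,220)]),.03),'handle',at(T,A([(398,40)]),.074))
b=at(T,B([(628,95),(706,108),(695,187),(616,172)]),.054);print('block',b.mean(0),[np.linalg.norm(b[i]-b[i-1]).round(4) for i in range(4)])
x=(b[0]+b[1]-b[3]-b[2]);y=(b[0]+b[3]-b[1]-b[2]);print(np.degrees(np.arctan2(x[1],x[0])),np.degrees(np.arctan2(-y[0],y[1])))
q=at(T,B([(616,50),(765,48),(722,235),(583,206),(686,62)]),.008);print('plate',q.round(4))
d=q[1]-q[2];print(np.degrees(np.arctan2(d[1],d[0])),np.linalg.norm(d));d=q[3]-q[2];print(np.degrees(np.arctan2(-d[0],d[1])),np.linalg.norm(d))
d=q[4]-b.mean(0);print(d,np.degrees(np.arctan2(d[1],d[0])))
```

```text
screws [[ 0.6174  0.0147  0.012 ]
 [ 0.5658 -0.2035  0.012 ]
 [ 0.4329 -0.172   0.012 ]
 [ 0.4846  0.0472  0.012 ]] [ 0.52516247 -0.07840949  0.012     ]
corner [ 0.52519322 -0.07709031  0.012     ] [np.float64(0.1573), np.float64(0.25), np.float64(0.1582), np.float64(0.2475)]
s yaw -13.307623304665821
s yaw -13.551527453859718
c yaw -13.035741758194602
c yaw -12.4996808288052
pin [[ 0.56276612 -0.07316248  0.019     ]] axis [[ 0.51396658 -0.12518944  0.03      ]] handle [[ 0.60859026 -0.15466638  0.074     ]]
block [0.45869832 0.26020455 0.054     ] [np.float64(0.0434), np.float64(0.0442), np.float64(0.0444), np.float64(0.0448)]
-8.521918934779515 -11.671397987096503
plate [[0.5166 0.2931 0.008 ]
 [0.5155 0.2076 0.008 ]
 [0.4086 0.2329 0.008 ]
 [0.4273 0.3119 0.008 ]
 [0.5086 0.253  0.008 ]]
-13.33053161334517 0.10977148391348256
-13.308251729307571 0.08117944371287762
[ 0.04985713 -0.00723028 -0.046     ] -8.251509346550854
```

The measurements agree with each other. The pin and cam axis put the base origin at (0.527,-0.0685) with yaw -13.3°, and the lever is near 0. The holder block is near (0.460,0.262) with yaw about -13°. I'll fly over the holder with the fingers closing along its x axis, and check with the wrist camera.

```bash
python3 -m handwheel '[[24,50,0,0,0,6,1],[24,50,0,0,0,6,1],[24,50,0,0,0,6,1],[24,50,0,0,0,6,1],[24,50,0,0,0,6,1],[24,50,0,0,0,6,1],[24,50,0,0,0,6,1],[24,50,0,0,0,6,1],[24,50,0,0,0,6,1],[24,50,0,0,0,6,1]]' && python3 -m handwheel '[[5,60,0,0,0,0,1],[5,60,0,0,0,0,1],[5,60,0,0,0,0,1],[5,60,0,0,0,0,1],[5,60,0,0,0,0,1],[5,60,0,0,0,0,1],[0,0,-20,0,0,0,1],[0,0,-20,0,0,0,1],[0,0,0,0,0,0,1],[0,0,0,0,0,0,1]]'
python3 - <<'E'
from h import *
snap('wrist','w1.png')
s=manip.sense();print(s['tcp_pos'],s['tool_rot'],s['force'],s['q'])
E
```

```text
t: 1.35
tcp_pos: [0.4233, -0.096, 0.2313]
tool_rot: [0.782, 0.624, -0.0, 0.0]
force: [0.8, -1.2, 0.0]
finger_gap: 0.998
gripper_force: 0.0
t: 2.6
tcp_pos: [0.4531, 0.2623, 0.1917]
tool_rot: [0.783, 0.622, 0.0, 0.0]
force: [0.6, 0.5, -0.3]
finger_gap: 1.001
gripper_force: 0.0
[0.45338579 0.26229816 0.19199649] [7.82727116e-01 6.22364731e-01 5.97477210e-04 2.16098977e-04] [0.08397592 0.13044811 0.55450084] [3.10939550e-01 4.45770558e-01 1.72774364e+00 2.12640083e-05
 9.66807868e-01 5.38203030e-01]
```

View pics/w1.png

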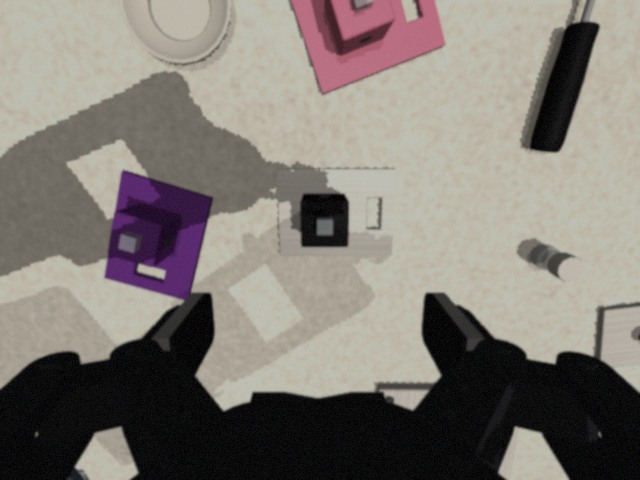

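The wrist view shows the holder plate with corners (277,168), (394,168), (392,255) and (279,255), the slot at (374,213) and the cell top at (325,227). Its axes line up with the image.

Run:
```python
from h import *
W='w1.png'
q=at(W,[(277,168),(394,168),(392,255),(279,255)],.008);print(q.round(4),q.mean(0))
print([np.linalg.norm(q[i]-q[i-1]).round(4) for i in range(4)])
for a,b in ((1,0),(2,3)):
  d=q[a]-q[b];print(np.degrees(np.arctan2(d[1],d[0])))
x=np.array([.9735,-.229,0]);print('block from plate',q.mean(0)-.012*x)
sl=at(W,[(374,212.5)],.006);print('slot',sl, 'block',sl-.048*x)
print('cell',at(W,[(325,227)],.064))
```

```text
[[0.4284 0.3156 0.008 ]
 [0.5332 0.2913 0.008 ]
 [0.517  0.2089 0.008 ]
 [0.4088 0.234  0.008 ]] [0.47186145 0.26246329 0.008     ]
[np.float64(0.0839), np.float64(0.1076), np.float64(0.0839), np.float64(0.1111)]
-13.069621138682104
-13.060756186670423
block from plate [0.46017945 0.26521129 0.008     ]
slot [[0.50786861 0.25416637 0.006     ]] block [[0.46114061 0.26515837 0.006     ]]
cell [[0.46084152 0.26418071 0.064     ]]
```

```bash
python3 -m handwheel '[[7,2,-30,0,0,0,1],[0,0,-30,0,0,0,1],[0,0,-30,0,0,0,1],[0,0,-30,0,0,0,1],[0,0,-30,0,0,0,1],[0,0,-18,0,0,0,1],[0,0,-10,0,0,0,1],[0,0,0,0,0,0,1],[0,0,0,0,0,0,0],[0,0,0,0,0,0,0]]' 45 && python3 -m handwheel '[[0,0,0,0,0,0,0],[0,0,0,0,0,0,0],[0,0,0,0,0,0,0],[0,0,0,0,0,0,0],[0,0,0,0,0,0,0],[0,0,10,0,0,0,0],[0,0,20,0,0,0,0],[0,0,30,0,0,0,0],[0,0,30,0,0,0,0],[0,0,0,0,0,0,0]]'
```

```text
t: 3.9
tcp_pos: [0.4604, 0.2646, 0.0142]
tool_rot: [0.783, 0.623, 0.001, 0.0]
force: [0.2, 0.8, 0.8]
finger_gap: 0.605
gripper_force: 0.0
t: 5.15
tcp_pos: [0.461, 0.2648, 0.1052]
tool_rot: [0.783, 0.623, 0.002, 0.001]
force: [0.5, -0.3, -3.6]
finger_gap: 0.467
gripper_force: 46.6
```

```bash
python3 -m handwheel '[[4,-52,7,0,0,0,0],[4,-52,7,0,0,0,0],[4,-52,7,0,0,0,0],[4,-52,7,0,0,0,0],[4,-52,7,0,0,0,0],[4,-52,7,0,0,0,0],[5,-52,7,0,0,0,0],[5,-52,7,0,0,0,0],[0,0,0,0,0,0,0],[0,0,0,0,0,0,0]]'
python3 - <<'E'
from h import *
snap('wrist','w2.png');snap('top','top2.png');snap('scene','scene2.png')
s=manip.sense();print(s['tcp_pos'],s['tool_rot'],s['force'],s['q'])
E
```

```text
t: 6.4
tcp_pos: [0.4923, -0.1509, 0.1579]
tool_rot: [0.783, 0.622, -0.001, -0.002]
force: [-0.4, 0.9, -2.6]
finger_gap: 0.463
gripper_force: 46.4
[ 0.49282421 -0.14989297  0.15847742] [ 7.82067659e-01  6.23191920e-01 -4.60481377e-04 -1.34014673e-03] [-0.43681163  0.39100942 -2.67467037] [-5.12540985e-01  4.88265772e-01  1.77683161e+00  2.00307437e-04
  8.79325183e-01 -2.87509163e-01]
```

View pics/w2.png

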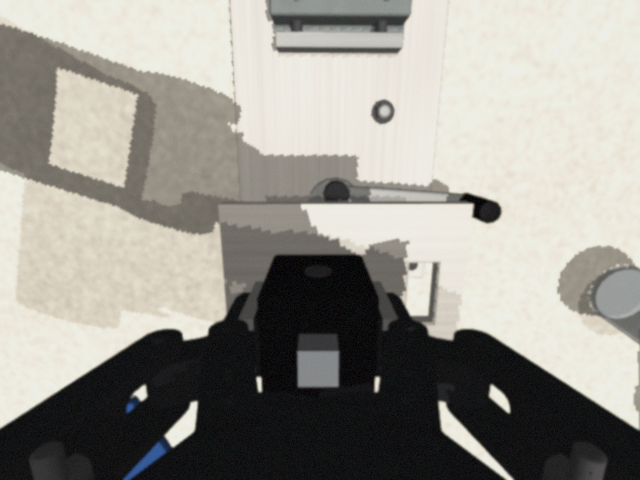

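The wrist view shows the pin tip at (382,111), the jaw face along y≈50, and the held plate's +y edge from (219,204) to (473,203). The slot spans about x 408–436. I'll enlarge the slot, pin and jaw.

Run:
```python
from h import *
im=cv2.imread('pics/w2.png')
o=np.zeros((600,800,3),np.uint8)
o[:600,:360]=cv2.resize(im[195:345,390:480],None,fx=4,fy=4,interpolation=cv2.INTER_CUBIC)
o[:360,370:790]=cv2.resize(im[10:130,265:405],None,fx=3,fy=3,interpolation=cv2.INTER_CUBIC)
o[370:600,370:790]=cv2.resize(im[172:218,320:404],None,fx=5,fy=5,interpolation=cv2.INTER_CUBIC)
cv2.imwrite('pics/crop2.png',o)
```

```text
(no output)
```

View pics/crop2.png

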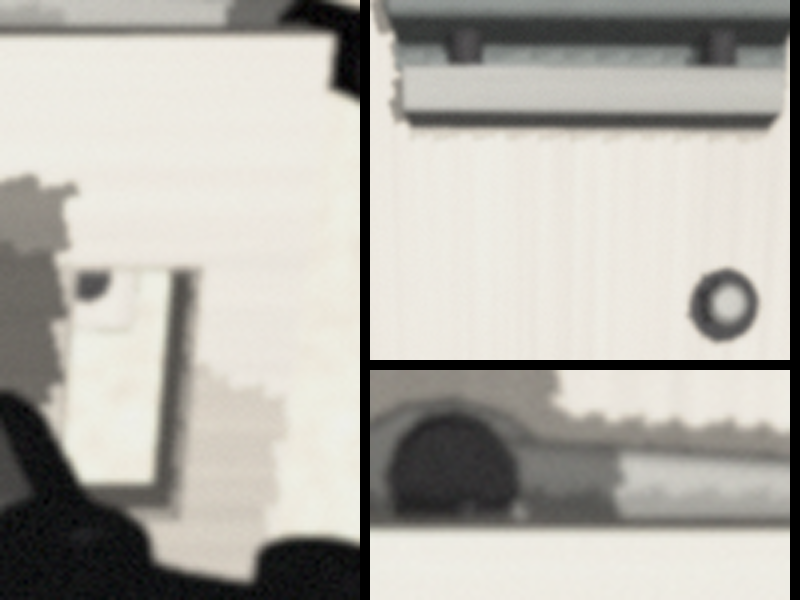

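```bash
cat > m.py <<'E'
from h import *
W='w2.png'
def S(p):return (np.array(p,float)+.5)/4-.5+[390,195]
def P(p):return (np.array(p,float)-[370,0]+.5)/3-.5+[265,10]
zt=.1523
e=at(W,[(219,204),(473,203)],zt);d=e[1]-e[0];print('edge',e,np.linalg.norm(d),np.degrees(np.arctan2(d[1],d[0])))
y=np.radians(-13.1);X=np.array([np.cos(y),np.sin(y),0]);Y=np.array([-X[1],X[0],0])
s=at(W,S([(66,268),(198,268),(180,515)]),zt);print('slot',s,np.linalg.norm(s[1]-s[0]),np.linalg.norm(s[2]-s[1]))
sc=(s[0]+s[1])/2-.015*Y
print('slot c',sc,(sc+.0)-0)
print('slot c from plate edge',e.mean(0)+.036*X-.042*Y)
tcp=np.array([.4928,-.1499,.1585]);
for c in (sc,e.mean(0)+.036*X-.042*Y): r=c-tcp; print('rel tcp x,y',r@X,r@Y)
p=np.r_[at(W,P([(723,305)]),.012),at(W,P([(729,303)]),.019)];print('pin',p)
j=np.r_[at(W,P([(410,128),(770,128)]),.012),at(W,P([(400,111),(782,114)]),.028)];print('jaw',j)
yf=np.radians(-13.2);F=np.array([-np.sin(yf),np.cos(yf),0])
pin=p[:,:2].mean(0)
for k in j: print('jaw y rel pin (exp 40.5..46.5)',(k[:2]-pin)@F[:2])
o=pin-np.array([.036*np.cos(yf)-.0035*np.sin(yf),.036*np.sin(yf)+.0035*np.cos(yf)]);print('origin',o)
E
python3 m.py
```

```text
edge [[ 0.46166054 -0.10086039  0.1523    ]
 [ 0.56769235 -0.12503112  0.1523    ]] 0.10875187608059128 -12.841557880659241
slot [[ 0.5356242  -0.14470479  0.1523    ]
 [ 0.54997847 -0.14801946  0.1523    ]
 [ 0.54366472 -0.17792323  0.1523    ]] 0.014732005124416237 0.030563029217922057
slot c [ 0.53940157 -0.16097176  0.1523    ] [ 0.53940157 -0.16097176  0.1523    ]
slot c from plate edge [ 0.54022022 -0.16201219  0.1523    ]
rel tcp x,y 0.04789823404193939 -0.00022132489587281014
rel tcp x,y 0.04893140317137578 -0.0010491269889177004
pin [[ 0.56288576 -0.0727267   0.012     ]
 [ 0.56314083 -0.07296022  0.019     ]]
jaw [[ 0.49422975 -0.0140367   0.012     ]
 [ 0.58169631 -0.03452156  0.012     ]
 [ 0.49367888 -0.01409473  0.028     ]
 [ 0.58089034 -0.03517586  0.028     ]]
jaw y rel pin (exp 40.5..46.5) 0.04154623606304234
jaw y rel pin (exp 40.5..46.5) 0.041575672992367085
jaw y rel pin (exp 40.5..46.5) 0.04136394376281345
jaw y rel pin (exp 40.5..46.5) 0.04075461197160599
origin [ 0.52716523 -0.06803035]
```

The slot sits +48.2 mm in x and -0.6 mm in y from the TCP. The pin is at (0.563,-0.073) and the jaw face is about 45 mm from the origin, all within the expected ranges. The TCP target is (0.515,-0.066).

```bash
python3 -m handwheel '[[8,28,0,0,0,0,0],[7,28,0,0,0,0,0],[7,28,0,0,0,0,0],[0,0,-25,0,0,0,0],[0,0,-30,0,0,0,0],[0,0,-25,0,0,0,0],[0,0,-18,0,0,0,0],[0,0,0,0,0,0,0],[0,0,0,0,0,0,0],[0,0,0,0,0,0,0]]' && python3 -c "
from h import *
s=manip.sense();print(s['tcp_pos'],s['tool_rot'])"
```

```text
t: 7.8
tcp_pos: [0.5165, -0.0676, 0.0622]
tool_rot: [0.782, 0.623, 0.001, 0.001]
force: [0.4, 0.4, -2.4]
finger_gap: 0.463
gripper_force: 46.2
[ 0.5164725  -0.06758649  0.06223218] [7.82410708e-01 6.22762024e-01 5.14202775e-04 8.25731084e-04]
```

```bash
python3 -m handwheel '[[-1,2,0,0,0,0,0],[0,0,-8,0,0,0,0],[0,0,-8,0,0,0,0],[0,0,-6,0,0,0,0],[0,0,-3,0,0,0,0],[0,0,-3,0,0,0,0],[0,0,-3,0,0,0,0],[0,0,-2,0,0,0,0],[0,0,0,0,0,0,0],[0,0,0,0,0,0,0]]'
```

```text
t: 9.05
tcp_pos: [0.5149, -0.0657, 0.0284]
tool_rot: [0.783, 0.623, 0.0, 0.0]
force: [-0.7, 0.0, -2.9]
finger_gap: 0.464
gripper_force: 46.4
```

```bash
python3 -m handwheel '[[0,0,-1,0,0,0,0],[0,0,-1,0,0,0,0],[0,0,-0.5,0,0,0,0],[0,0,0,0,0,0,0],[0,0,0,0,0,0,0],[0,0,0,0,0,0,0],[0,0,0,0,0,0,0],[0,0,0,0,0,0,0],[0,0,0,0,0,0,0],[0,0,0,0,0,0,0]]'
```

```text
t: 10.3
tcp_pos: [0.5148, -0.0656, 0.0261]
tool_rot: [0.783, 0.623, 0.0, 0.0]
force: [-2.2, 0.6, 5.3]
finger_gap: 0.462
gripper_force: 47.4
```

Contact came at exactly the seated height (TCP 0.026). Releasing and rising to look.

```bash
python3 -m handwheel '[[0,0,0,0,0,0,1],[0,0,0,0,0,0,1],[0,0,0,0,0,0,1],[0,0,0,0,0,0,1],[0,0,0,0,0,0,1],[0,0,20,0,0,0,1],[0,0,30,0,0,0,1],[0,0,40,0,0,0,1],[0,0,40,0,0,0,1],[0,0,10,0,0,0,1]]' && python3 -m handwheel '[[0,-40,0,0,0,0,1],[0,-40,0,0,0,0,1],[0,0,0,0,0,0,1],[0,0,0,0,0,0,1],[0,0,0,0,0,0,1],[0,0,0,0,0,0,1],[0,0,0,0,0,0,1],[0,0,0,0,0,0,1],[0,0,0,0,0,0,1],[0,0,0,0,0,0,1]]'
python3 - <<'E'
from h import *
snap('wrist','w3.png');s=manip.sense();print(s['tcp_pos'],s['force'],s['q'])
E
```

```text
t: 11.55
tcp_pos: [0.5162, -0.066, 0.1683]
tool_rot: [0.783, 0.623, 0.001, 0.002]
force: [-0.3, 0.0, 0.2]
finger_gap: 1.002
gripper_force: 0.0
t: 12.8
tcp_pos: [0.5148, -0.1457, 0.1659]
tool_rot: [0.783, 0.623, 0.0, 0.0]
force: [-0.6, 0.1, 0.1]
finger_gap: 0.996
gripper_force: 0.0
[ 0.5148045  -0.14566105  0.16582744] [-0.13192838  0.28076327 -0.71580346] [-4.84726422e-01  4.98249264e-01  1.72378040e+00  1.26390458e-06
  9.19544876e-01 -2.57906197e-01]
```

View pics/w3.png

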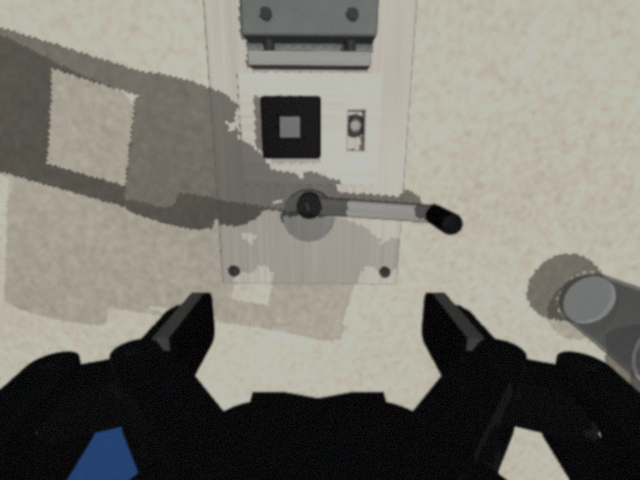

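The holder is flat on the base with the pin visible in its slot at (355,125). The lever is still open, its handle leaning from (435,212) at the foot to (451,221) at the top. Next I'll locate the handle and the nearby bystanders.

Run:
```python
from h import *
print('handle w3',at('w3.png',[(450,221),(434,212)],[.074,.038]))
print('beaker,reagent',at('top.png',[(408,168),(462,258)],[.0,.07]))
ax=np.array([.5138,-.1245])
for h in ([.6086,-.1547],at('w3.png',[(450,221)],.074)[0,:2]):
    d=np.array(h)-ax;print(np.hypot(*d),np.degrees(np.arctan2(d[1],d[0])))
for t in range(-17,-125,-10): print(t,(ax*1000+100*np.array([np.cos(np.radians(t)),np.sin(np.radians(t))])).round(1))
```

```text
handle w3 [[ 0.60818241 -0.15083208  0.074     ]
 [ 0.60875015 -0.15138696  0.038     ]]
beaker,reagent [[ 0.73947649 -0.27496118  0.        ]
 [ 0.46080671 -0.40022104  0.07      ]]
0.09949412042929974 -17.670079214164847
0.0979868287303476 -15.588757468090012
-17 [ 609.4 -153.7]
-27 [ 602.9 -169.9]
-37 [ 593.7 -184.7]
-47 [ 582.  -197.6]
-57 [ 568.3 -208.4]
-67 [ 552.9 -216.6]
-77 [ 536.3 -221.9]
-87 [ 519.  -224.4]
-97 [ 501.6 -223.8]
-107 [ 484.6 -220.1]
-117 [ 468.4 -213.6]
```

```bash
python3 -m handwheel '[[10.5,-0.8,0,0,0,9.6,0.5],[10.5,-0.8,0,0,0,9.6,0.5],[10.5,-0.8,0,0,0,9.6,0.5],[10.5,-0.8,0,0,0,9.6,0.5],[10.5,-0.8,0,0,0,9.6,0.5],[10.5,-0.8,0,0,0,9.6,0.5],[10.5,-0.8,0,0,0,9.6,0.5],[10.5,-0.8,0,0,0,9.6,0.5],[10.5,-0.8,0,0,0,9.6,0.5],[0,0,0,0,0,0,0.5]]' && python3 -m handwheel '[[0,0,-30,0,0,0,0.5],[0,0,-30,0,0,0,0.5],[0,0,-25,0,0,0,0.5],[0,0,-15,0,0,0,0.5],[0,0,-10,0,0,0,0.5],[0,0,-8,0,0,0,0.5],[0,0,0,0,0,0,0.5],[0,0,0,0,0,0,0.5],[0,0,0,0,0,0,0.5],[0,0,0,0,0,0,0.5]]' 20 && python3 -c "
from h import *
s=manip.sense();print(s['tcp_pos'],s['tool_rot'],s['q'])"
```

```text
t: 14.1
tcp_pos: [0.6098, -0.153, 0.1657]
tool_rot: [0.145, 0.989, -0.0, 0.0]
force: [0.3, 0.5, 0.5]
finger_gap: 0.502
gripper_force: 0.0
t: 15.35
tcp_pos: [0.6095, -0.1529, 0.0483]
tool_rot: [0.144, 0.99, -0.0, 0.0]
force: [0.3, 0.6, -0.2]
finger_gap: 0.498
gripper_force: 0.0
[ 0.60954811 -0.15292836  0.04825976] [ 1.44327824e-01  9.89529848e-01 -1.12065605e-04  3.83667487e-04] [-4.23371733e-01  7.71494750e-01  1.55062418e+00 -6.18126637e-06
  8.18674334e-01 -1.70449651e+00]
```

```bash
python3 -m handwheel '[[0,0,0,0,0,0,0],[0,0,0,0,0,0,0],[0,0,0,0,0,0,0],[0,0,0,0,0,0,0],[0,0,0,0,0,0,0],[0,0,0,0,0,0,0],[0,0,0,0,0,0,0],[0,0,0,0,0,0,0],[0,0,0,0,0,0,0],[0,0,0,0,0,0,0]]' 25 && python3 -c "
from h import *
s=manip.sense();print(s['tcp_pos'],s['force'],s['ft_torque'])"
```

```text
t: 16.6
tcp_pos: [0.6094, -0.153, 0.048]
tool_rot: [0.144, 0.99, -0.0, 0.0]
force: [-1.4, -1.3, 5.1]
finger_gap: 0.176
gripper_force: 25.6
[ 0.60939145 -0.15298388  0.04798742] [-1.36827125 -1.34966578  5.14131973] [-0.25301839  0.16878414  0.02820585]
```

```bash
python3 -m handwheel '[[-3.5,-9.9,0,0,0,-6,0],[-4.5,-9.4,0,0,0,-6,0],[-5.5,-8.9,0,0,0,-6,0],[-6.4,-8.3,0,0,0,-6,0],[-7.2,-7.6,0,0,0,-6,0],[-8.0,-6.8,0,0,0,-6,0],[-8.6,-5.9,0,0,0,-6,0],[-9.2,-4.9,0,0,0,-6,0],[0,0,0,0,0,0,0],[0,0,0,0,0,0,0]]' && python3 -c "
from h import *
s=manip.sense();print(s['tcp_pos'],s['force'],s['ft_torque'])
d=s['tcp_pos'][:2]-[.5138,-.1245];print(np.hypot(*d),np.degrees(np.arctan2(d[1],d[0])))"
```

```text
t: 17.85
tcp_pos: [0.5565, -0.215, 0.048]
tool_rot: [0.534, 0.846, -0.0, 0.0]
force: [-1.6, -3.7, 5.3]
finger_gap: 0.176
gripper_force: 25.8
[ 0.55648702 -0.2149955   0.04796878] [-1.58010287 -3.65284904  5.29040951] [-0.45283201  0.31810756  0.10541624]
0.10005806733108606 -64.74659755402386
```

```bash
cat > f.py <<'E'
from h import *
s=manip.sense();F=s['force'];d=s['tcp_pos'][:2]-[.5138,-.1245];th=np.arctan2(d[1],d[0])
print('r',np.hypot(*d).round(4),'th',np.degrees(th).round(2),'a',(-th-np.radians(13.3)).round(3),'push',(-(F[0]*np.sin(th)-F[1]*np.cos(th))).round(2),'rad',(F[0]*np.cos(th)+F[1]*np.sin(th)).round(2))
E
python3 f.py; python3 -m handwheel '[[-1.6,-0.67,0,0,0,-1,0],[-1.6,-0.67,0,0,0,-1,0],[-1.6,-0.67,0,0,0,-1,0],[-1.6,-0.67,0,0,0,-1,0],[-1.6,-0.67,0,0,0,-1,0],[-1.67,-0.54,0,0,0,-1,0],[-1.67,-0.54,0,0,0,-1,0],[-1.67,-0.54,0,0,0,-1,0],[-1.67,-0.54,0,0,0,-1,0],[-1.67,-0.54,0,0,0,-1,0]]' && python3 f.py
```

```text
r 0.1001 th -64.75 a 0.898 push -2.99 rad 2.63
t: 19.1
tcp_pos: [0.5404, -0.2212, 0.048]
tool_rot: [0.606, 0.795, -0.0, 0.001]
force: [3.3, -2.3, 3.1]
finger_gap: 0.178
gripper_force: 25.7
r 0.1002 th -74.61 a 1.07 push 2.62 rad 3.07
```

```bash
python3 -m handwheel '[[-0.85,-0.2,0,0,0,-0.5,0],[-0.85,-0.2,0,0,0,-0.5,0],[-0.85,-0.2,0,0,0,-0.5,0],[-0.85,-0.2,0,0,0,-0.5,0],[-0.85,-0.2,0,0,0,-0.5,0],[-0.85,-0.2,0,0,0,-0.5,0],[-0.85,-0.2,0,0,0,-0.5,0],[-0.85,-0.2,0,0,0,-0.5,0],[-0.85,-0.2,0,0,0,-0.5,0],[-0.85,-0.2,0,0,0,-0.5,0]]' && python3 f.py
```

```text
t: 20.35
tcp_pos: [0.5318, -0.2232, 0.048]
tool_rot: [0.64, 0.768, -0.0, 0.001]
force: [4.8, -3.3, 3.4]
finger_gap: 0.176
gripper_force: 25.7
r 0.1003 th -79.67 a 1.158 push 4.11 rad 4.09
```

```bash
python3 -m handwheel '[[-0.86,-0.12,0,0,0,-0.5,0],[-0.86,-0.12,0,0,0,-0.5,0],[-0.86,-0.12,0,0,0,-0.5,0],[-0.86,-0.12,0,0,0,-0.5,0],[-0.86,-0.12,0,0,0,-0.5,0],[-0.86,-0.12,0,0,0,-0.5,0],[-0.86,-0.12,0,0,0,-0.5,0],[-0.86,-0.12,0,0,0,-0.5,0],[-0.86,-0.12,0,0,0,-0.5,0],[-0.86,-0.12,0,0,0,-0.5,0]]' && python3 f.py
```

```text
t: 21.6
tcp_pos: [0.5232, -0.2245, 0.048]
tool_rot: [0.673, 0.739, -0.0, 0.001]
force: [4.4, -3.3, 4.2]
finger_gap: 0.178
gripper_force: 25.7
r 0.1004 th -84.65 a 1.245 push 4.04 rad 3.73
```

```bash
python3 -m handwheel '[[-0.87,-0.02,0,0,0,-0.5,0],[-0.87,-0.02,0,0,0,-0.5,0],[-0.87,-0.02,0,0,0,-0.5,0],[-0.87,-0.02,0,0,0,-0.5,0],[-0.87,-0.02,0,0,0,-0.5,0],[-0.87,-0.02,0,0,0,-0.5,0],[-0.87,-0.02,0,0,0,-0.5,0],[-0.87,-0.02,0,0,0,-0.5,0],[-0.87,-0.02,0,0,0,-0.5,0],[-0.87,-0.02,0,0,0,-0.5,0]]' && python3 f.py
```

```text
t: 22.85
tcp_pos: [0.5151, -0.225, 0.048]
tool_rot: [0.705, 0.71, 0.0, 0.001]
force: [4.5, -4.0, 1.8]
finger_gap: 0.177
gripper_force: 25.6
r 0.1005 th -89.25 a 1.326 push 4.43 rad 4.11
```

```bash
python3 -m handwheel '[[-0.87,0.05,0,0,0,-0.5,0],[-0.87,0.05,0,0,0,-0.5,0],[-0.87,0.05,0,0,0,-0.5,0],[-0.87,0.05,0,0,0,-0.5,0],[-0.87,0.05,0,0,0,-0.5,0],[-0.87,0.05,0,0,0,-0.5,0],[-0.87,0.05,0,0,0,-0.5,0],[-0.87,0.05,0,0,0,-0.5,0],[-0.87,0.05,0,0,0,-0.5,0],[-0.87,0.05,0,0,0,-0.5,0]]' && python3 f.py
```

```text
t: 24.1
tcp_pos: [0.5066, -0.2249, 0.048]
tool_rot: [0.735, 0.678, -0.0, 0.002]
force: [5.5, -4.3, 2.5]
finger_gap: 0.177
gripper_force: 25.6
r 0.1007 th -94.08 a 1.41 push 5.75 rad 3.88
```

```bash
python3 -m handwheel '[[-0.87,0.13,0,0,0,-0.5,0],[-0.87,0.13,0,0,0,-0.5,0],[-0.87,0.13,0,0,0,-0.5,0],[-0.87,0.13,0,0,0,-0.5,0],[-0.87,0.13,0,0,0,-0.5,0],[-0.87,0.13,0,0,0,-0.5,0],[-0.87,0.13,0,0,0,-0.5,0],[-0.87,0.13,0,0,0,-0.5,0],[-0.87,0.13,0,0,0,-0.5,0],[-0.87,0.13,0,0,0,-0.5,0]]' && python3 f.py
python3 - <<'E'
from h import *
w=snap('wrist','w4.png')
E
```

```text
t: 25.35
tcp_pos: [0.4987, -0.224, 0.048]
tool_rot: [0.764, 0.645, 0.0, 0.003]
force: [6.7, -5.5, 1.2]
finger_gap: 0.171
gripper_force: 25.5
r 0.1006 th -98.62 a 1.489 push 7.46 rad 4.4
```

View pics/w4.png

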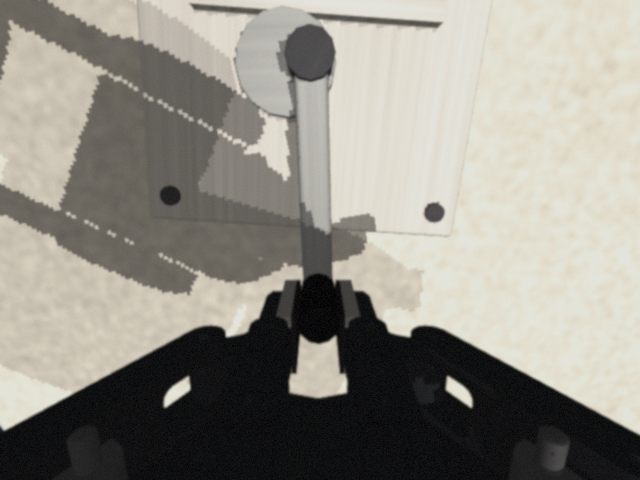

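The cam edge touches the plate at about (270,8), and the push has risen from 4.1 to 7.5 N. That means take-up at a≈1.4 and the stop given by about 1 mm. I'll turn slightly further, release, and check the jaw from above.

```bash
python3 -m handwheel '[[-0.86,0.18,0,0,0,-0.5,0],[-0.86,0.18,0,0,0,-0.5,0],[-0.86,0.18,0,0,0,-0.5,0],[-0.86,0.18,0,0,0,-0.5,0],[-0.86,0.18,0,0,0,-0.5,0],[-0.86,0.18,0,0,0,-0.5,0],[-0.86,0.18,0,0,0,-0.5,0],[-0.86,0.18,0,0,0,-0.5,0],[-0.86,0.18,0,0,0,-0.5,0],[-0.86,0.18,0,0,0,-0.5,0]]' && python3 f.py
```

```text
t: 26.65
tcp_pos: [0.4903, -0.2225, 0.048]
tool_rot: [0.791, 0.611, 0.001, 0.003]
force: [6.8, -5.5, 0.1]
finger_gap: 0.175
gripper_force: 25.5
r 0.1007 th -103.49 a 1.574 push 7.92 rad 3.71
```

```bash
python3 -m handwheel '[[0,0,0,0,0,0,0.5],[0,0,0,0,0,0,0.5],[0,0,0,0,0,0,0.5],[0,0,20,0,0,0,0.5],[0,0,30,0,0,0,0.5],[0,0,38,0,0,0,0.5],[0,0,30,0,0,0,0.5],[8,25,0,0,0,1.5,0.5],[8,26,0,0,0,0,0.5],[8,26,0,0,0,0,0.5]]' && python3 -m handwheel '[[0,0,0,0,0,0,1],[0,0,0,0,0,0,1],[0,0,0,0,0,0,1],[0,0,0,0,0,0,1],[0,0,0,0,0,0,1],[0,0,0,0,0,0,1],[0,0,0,0,0,0,1],[0,0,0,0,0,0,1],[0,0,0,0,0,0,1],[0,0,0,0,0,0,1]]'
python3 - <<'E'
from h import *
snap('wrist','w5.png');s=manip.sense();print(s['tcp_pos'],s['tool_rot'],s['force'])
a=cv2.imread('pics/w3.png');b=cv2.imread('pics/w5.png')
o=np.zeros((600,800,3),np.uint8)
for i,m in enumerate((a,b)): o[i*300:i*300+300,:760]=cv2.resize(m[0:75,220:410],None,fx=4,fy=4,interpolation=cv2.INTER_CUBIC)
cv2.imwrite('pics/crop3.png',o)
E
```

```text
t: 27.9
tcp_pos: [0.5114, -0.1421, 0.1656]
tool_rot: [0.783, 0.622, -0.0, -0.001]
force: [0.3, -0.6, -0.2]
finger_gap: 0.494
gripper_force: 0.0
t: 29.15
tcp_pos: [0.5123, -0.1434, 0.1658]
tool_rot: [0.783, 0.622, -0.0, -0.0]
force: [-0.0, 0.9, -1.2]
finger_gap: 1.002
gripper_force: 0.0
[ 0.51224864 -0.14334207  0.16580245] [ 7.83091314e-01  6.21906740e-01 -1.39081232e-05 -2.14481600e-05] [ 0.43635146  0.19952033 -0.08313445]
```

View pics/crop3.png

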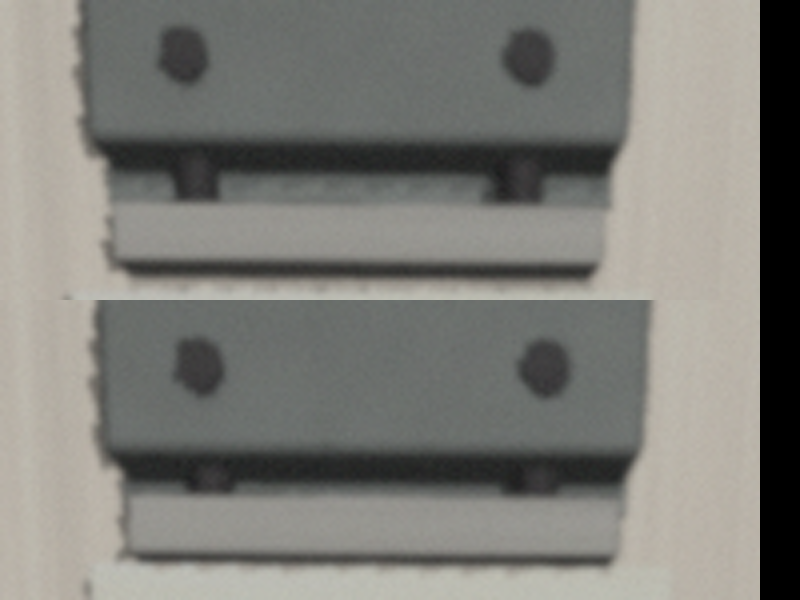

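The lower crop (after) shows the gap between jaw and body narrowed. The jaw's rear edge went from y 203 to 195 in the crop, while the body's screws shifted from 55 to 68. I'll quantify this in world coordinates.

Run:
```python
from h import *
def C(p):return (np.array(p,float)+.5)/4-.5+[220,0]
Yf=np.array([-np.sin(np.radians(-13.3)),np.cos(np.radians(-13.3)),0]);o=np.array([.527,-.068,0])
for W,P in (('w3.png',[(184,55),(528,57),(360,203),(360,263)]),('w5.png',[(200,67),(544,68),(375,194),(375,255)])):
    print(W,((at(W,C(P),[.04,.04,.028,.028])-o)@Yf*1000).round(2))
# template matching for base screws, body, between pics
a=cv2.imread('pics/w3.png',0);b=cv2.imread('pics/w5.png',0)
def loc(W,im,tpl):
    r=cv2.matchTemplate(im,tpl,cv2.TM_CCOEFF_NORMED);_,v,_,(x,y)=cv2.minMaxLoc(r)
    f=lambda m,c,p:(m-p)/2/(m-2*c+p) if (m-2*c+p) else 0
    return x+f(r[y,x-1],r[y,x],r[y,x+1]),y+f(r[y-1,x],r[y,x],r[y+1,x]),v
for n,(x0,y0,x1,y1),z in (('scrL',(224,261,244,281),.012),('scrR',(375,262,395,282),.012),('body',(240,4,380,34),.04),('block',(262,97,322,158),.06)):
    t=a[y0:y1,x0:x1];x,y,v=loc('',b[y0-10:y1+16,x0-12:x1+12] if y0>10 else b[0:y1+16,x0-12:x1+12],t)
    ox,oy=x0-12,(y0-10 if y0>10 else 0)
    h=[(x1-x0)/2,(y1-y0)/2]
    p=at('w3.png',[(x0+h[0],y0+h[1])],z)[0];q=at('w5.png',[(ox+x+h[0],oy+y+h[1])],z)[0]
    print(n,round(v,3),'dy px',round(oy+y-y0,2),'world dY mm',round((q-p)@Yf*1000,2),'dX',round((q-p)@np.array([.9732,-.23,0])*1000,2))
```

```text
w3.png [73.93 73.9  54.39 44.49]
w5.png [73.86 73.88 57.53 47.49]
scrL 0.983 dy px 1.77 world dY mm 0.1 dX 0.01
scrR 0.985 dy px 1.66 world dY mm -0.02 dX -0.09
body 0.985 dy px 2.67 world dY mm 0.06 dX -0.04
block 0.97 dy px -7.42 world dY mm 6.47 dX 0.85
```

The jaw has moved about 3.05 mm. The fixed features match to 0.1 mm, so I trust that figure. It is within the 1–4 mm allowed, but the task asks for about 2 mm, so I'll regrip the handle and back off by about 5°.

```bash
python3 -m handwheel '[[-7,-26,0,0,0,-1.5,0.5],[-7,-26,0,0,0,0,0.5],[-8,-27,0,0,0,0,0.5],[0,0,0,0,0,0,0.5],[0,0,-25,0,0,0,0.5],[0,0,-30,0,0,0,0.5],[0,0,-30,0,0,0,0.5],[0,0,-20,0,0,0,0.5],[0,0,-13,0,0,0,0.5],[0,0,0,0,0,0,0.5]]' && python3 f.py && python3 -m handwheel '[[0,0,0,0,0,0,0],[0,0,0,0,0,0,0],[0,0,0,0,0,0,0],[0,0,0,0,0,0,0],[0,0,0,0,0,0,0],[0,0,0,0,0,0,0],[0,0,0,0,0,0,0],[0,0,0,0,0,0,0],[0,0,0,0,0,0,0],[0,0,0,0,0,0,0]]' 25 && python3 f.py
```

```text
t: 30.45
tcp_pos: [0.49, -0.2216, 0.0471]
tool_rot: [0.791, 0.612, -0.0, -0.001]
force: [0.5, -1.1, 0.1]
finger_gap: 0.501
gripper_force: 0.0
r 0.1 th -103.8 a 1.58 push 0.73 rad 0.92
t: 31.7
tcp_pos: [0.4908, -0.2227, 0.0486]
tool_rot: [0.791, 0.612, 0.0, 0.001]
force: [-0.1, 0.5, 5.9]
finger_gap: 0.176
gripper_force: 25.5
r 0.1008 th -103.19 a 1.569 push -0.21 rad -0.5
```

```bash
python3 -m handwheel '[[0.96,-0.22,0,0,0,0.5,0],[0.96,-0.22,0,0,0,0.5,0],[0.96,-0.22,0,0,0,0.5,0],[0.96,-0.2,0,0,0,0.5,0],[0.96,-0.2,0,0,0,0.5,0],[0.97,-0.18,0,0,0,0.5,0],[0.97,-0.18,0,0,0,0.5,0],[0.97,-0.16,0,0,0,0.5,0],[0.97,-0.16,0,0,0,0.5,0],[0,0,0,0,0,0,0]]' && python3 f.py && python3 -m handwheel '[[0,0,0,0,0,0,0.5],[0,0,0,0,0,0,0.5],[0,0,0,0,0,0,0.5],[0,0,20,0,0,0,0.5],[0,0,30,0,0,0,0.5],[0,0,38,0,0,0,0.5],[0,0,30,0,0,0,0.5],[5,26,0,0,0,1,0.5],[5,27,0,0,0,0,0.5],[5,27,0,0,0,0,0.5]]' && python3 -m handwheel '[[0,0,0,0,0,0,1],[0,0,0,0,0,0,1],[0,0,0,0,0,0,1],[0,0,0,0,0,0,1],[0,0,0,0,0,0,1],[0,0,0,0,0,0,1],[0,0,0,0,0,0,1],[0,0,0,0,0,0,1],[0,0,0,0,0,0,1],[0,0,0,0,0,0,1]]'
python3 - <<'E'
from h import *
snap('wrist','w6.png')
b=cv2.imread('pics/w6.png');o=np.zeros((600,800,3),np.uint8)
o[:300,:760]=cv2.resize(b[0:75,220:410],None,fx=4,fy=4,interpolation=cv2.INTER_CUBIC)
o[300:,:400]=cv2.resize(b,(400,300),interpolation=cv2.INTER_AREA)
cv2.imwrite('pics/crop4.png',o)
E
```

```text
t: 32.95
tcp_pos: [0.4981, -0.224, 0.0486]
tool_rot: [0.767, 0.642, -0.0, -0.001]
force: [-3.0, 0.0, 8.0]
finger_gap: 0.179
gripper_force: 25.8
r 0.1007 th -98.95 a 1.495 push -2.96 rad 0.44
t: 34.2
tcp_pos: [0.5139, -0.1434, 0.1658]
tool_rot: [0.761, 0.649, 0.0, -0.0]
force: [-0.3, 0.2, 0.6]
finger_gap: 0.498
gripper_force: 0.0
t: 35.45
tcp_pos: [0.514, -0.1441, 0.1658]
tool_rot: [0.761, 0.649, -0.0, 0.0]
force: [0.2, 0.4, 0.0]
finger_gap: 0.996
gripper_force: 0.0
```

View pics/crop4.png

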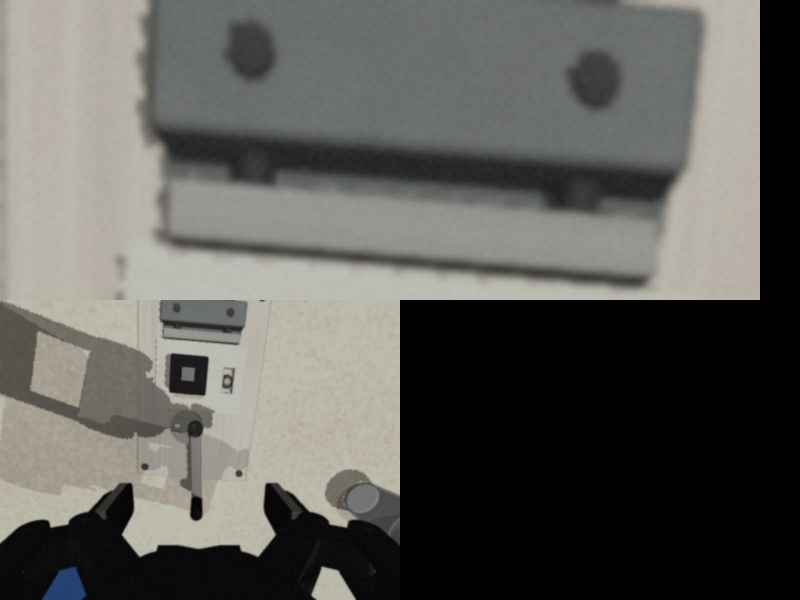

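The crop shows the body screws at (251,49) and (596,79), the jaw's rear edge from (168,182) to (660,218), and its front edge from (165,238) to (645,276). The lever is free and the plate is against the jaw.

Run:
```python
from h import *
def C(p):return (np.array(p,float)+.5)/4-.5+[220,0]
Yf=np.array([-np.sin(np.radians(-13.3)),np.cos(np.radians(-13.3)),0]);o=np.array([.527,-.068,0])
z=[.04,.04,.028,.028,.028,.028]
for W,P in (('w3.png',[(184,55),(528,57),(114,203),(605,203),(115,263),(600,263)]),('w5.png',[(200,67),(544,68),(129,195),(622,195),(129,256),(616,255)]),('w6.png',[(251,49),(596,79),(168,182),(660,218),(165,238),(645,276)])):
    v=(at(W,C(P),z)-o)@Yf*1000; print(W,v.round(2),'body',v[:2].mean().round(2),'jaw',v[2:4].mean().round(2),v[4:].mean().round(2))
```

```text
w3.png [73.93 73.9  54.16 54.57 44.26 44.66] body 73.92 jaw 54.37 44.46
w5.png [73.86 73.88 57.21 57.46 47.17 47.59] body 73.87 jaw 57.34 47.38
w6.png [74.16 73.94 55.83 56.44 46.61 46.68] body 74.05 jaw 56.13 46.64
```

The stop has given about 1.9 mm and the arm is clear. Handing in.

```bash
python3 -c "
from station import manip
print(manip.sign_off())"
```

```text
the job is handed in; nothing more can be done
None
```

The holder is seated on the pin and clamped with the sprung stop given about 1.9 mm by camera measurement (after briefly reaching about 3 mm), the arm is clear, no bystander was touched, and the job is handed in; no verdict came back.

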